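# Square the instrument case up to the stop rail

## Task

The steel instrument case stands skewed on the counter: using the fingertips only, nudge it round by its corners, still at least two fingers' breadths clear of the aluminium stop rail, until one of its long blue-banded sides faces the rail squarely, and let it rest so for a moment. Then push it straight home so that this side lies flat against the rail, with the whole case between the two yellow marks, and take the hand away. Do not grip, lift or tip the case, and leave the other things where they stand.

Things in the scene. Friction and masses are not known exactly. Their poses are not given: they have to be found in the camera images.
- case: closed steel instrument case, a plain block 95 mm (its x) by 130 mm (its y), 50 tall, about 0.85 kg; too wide to grip. Origin under its centre, z up. Its two long sides (facing its +x and -x, 130 mm long) are alike, each with a blue band, also seen as a blue stripe along the lid's edge; either may face the rail. It slides on the counter with ordinary friction (about 3 to 7 N keep it moving) and stops when no longer pushed
- rail: fixed aluminium stop rail bolted to the counter, its upright 300 mm long (its y), 45 tall, 8 thick, with a flat foot 42 mm wide behind. Origin on the counter at the middle of the front face, which looks along its -x, roughly towards the robot; the case belongs in front of it (negative x of this frame), square, with the case's origin at about x = -47.5 mm, y = 0. Yellow marks on the upright and on the counter before it have their inner edges at y = -110 and +110 mm
- pill_bottle: small green pill bottle with white cap, 36 mm across, 70 tall, origin under its centre; a bystander
- amber_jar: amber jar with black cap, 52 mm across, 85 tall, origin under its centre; a bystander behind the rail
- white_bottle: white bottle with green label, 64 mm across, 180 tall, origin under its centre; a bystander past the rail's right end
- swab_carton: small white carton with a red band, 60 x 42 x 28 mm tall, origin under its centre; a bystander
- tape_roll: blue roll of tape lying flat, 76 mm across, 25 tall, origin under its centre; a bystander
- steel_bowl: steel bowl, 120 mm across, 45 tall, origin under its centre; a bystander
There are look-alikes about, which are no part of the job. What is shaped like the case but purple is not meant.

How it is judged:
By the outcome, as a careful person would: the job done as asked, in the order asked, and still so for the second after the job is handed in, with the robot touching nothing.
It also fails if it takes over 72 s, if anything falls off the work surface, if the arm or the gripper's body presses on something with over 40 N, if the wrist force passes 120 N, or if a joint passes its speed limit or range.

## Robot

A 6-joint arm with a two-finger parallel gripper is mounted at the origin on the work surface. World frame = base frame: x ahead of the robot, y to its left, z up, the work surface at z = 0. Lengths are in m, angles in rad, forces in N, time in s.
With the tool pointing down it reaches from about 0.25 to 0.775 m from the base axis. Payload 4 kg.
Tool frame: the origin (TCP) lies between the finger pads; the fingertips stand ahead of it and the grasp point (between the pads) lies 6 mm ahead of it (r.tcp_to_tips is the z of the fingertips in the tool frame, in m); z points along the fingers, y is the line along which they close (so a half turn about z gives the same grasp; the last joint's range is limited). The gripper opens to 85 mm and grips with 20 to 120 N. Pads are 22 mm wide; open, the fingers measure 114 mm over their backs; the gripper's body (76 mm by 85 mm) begins 54 mm behind the grasp point. The pads swing forward as they close: fully open they stand 13 mm farther back than shut.
Start: joints at [-1.373, 0.087, 1.371, -0, 1.684, -0.103], TCP at [0.163, -0.525, 0.256] pointing down, gripper open.
Joint ranges: [-3.1, 3.1], [-0.76, 2.03], [0.27, 2.55], [-1.08, 4.22], [0.17, 2.65], [-2.57, 2.57]. Speed limits (rad/s): [2.79, 2.79, 3.14, 3.14, 3.14, 3.14].

## Interface

Orientations are given as a rotation vector (axis times angle).
In Python, from station import r gives the robot as it stands.
- The arm moves only by the tool carry_out, never from a script. Its argument "motion" is one flat list of numbers, 7 for each row, row after row: the shift along the tool's x, y, z in mm, then the turn, a rotation vector about the tool's x, y, z in rad, then the finger opening in mm, from 0 to 85.4. In form: [dx, dy, dz, rx, ry, rz, claw, dx, dy, dz, rx, ry, rz, claw, ...]. A call has 1 to 8 rows; each row shifts and turns the commanded pose from where the row before left it, along the tool's axes as they then stand; what a row does not reach is not made up. A row lasts 1/8 s, in which the tool goes at most 62.5 mm and 10.7 degrees, less where a joint would pass 70% of its speed; a pose out of reach is approached as far as the arm can. A call is refused whole if a number of a shift passes 62.5 or a number of a turn 0.188, either way. A call with a gripper value outside its range is refused whole. The fingers move at their own pace and stop on an object; the grip force is fixed at half the most. Time passes only in rows, so rows that do not move let the fingers close. It gives the time, the measured TCP pose, the force, the opening and the grip force at its end, in the units of the state.
- r.read_state(): the state, without advancing time (a new reading comes with each control period).
- r.get_image(name): name is "side" or "top" or "wrist"; returns a dict with "color" (384x512x3 uint8, red, green, blue), "vfov" (degrees; the focal length in pixels is half the picture's height over the tangent of half this angle, whatever the lens; pixels are square), "cx", "cy" (the principal point, pixels), "world_to_cam" (4x4, takes a point from world to camera coordinates). Camera axes: x right, y up, looking along -z (the intrinsics and any distortion apply to the point x, -y, -z); pixel columns grow to the right and rows downward; lengths in m; the calibration is good to about 2 mm. A picture is of the moment at which its call begins. There is no depth.
- r.sign_off(): hands the job in; it is judged then, once.
The state is a dict: "t": time; "joints": joint angles; "qvel": joint speeds; "effort": joint torques, N m; "tcp_pos": TCP position; "tool_rot": TCP orientation; "ft_force": force on the tool from outside, world axes, zero at the start; "torque": the same for the moment, N m; "finger_gap": finger opening in m; "finger_force": force on a finger pad.
Only numpy, scipy, OpenCV 4.12 (cv2) and the standard library are available. Lean on these libraries where they do the work, as an engineer would, in place of code of your own. Each camera call takes 0.05 s, during which the arm holds its last target. There are 200 camera calls.

## Working session

There is one attempt and no reset: what is moved stays moved. The work goes in short steps, Python scripts to look and compute and a tool call to move; the robot and the scene stay as the last step left them, time stands still between calls to the robot, and variables do not carry over. Pictures are saved under pics/ and viewed, at most 10 in all, crops included, and the job is handed in when it is done.

Besides the shell and the picture viewer there is one more tool, called after ">>>" as a command line: name --argument value ..., lists and objects as JSON in quotes. carry_out: Moves the arm, as the interface text tells. Its arguments: {"type":"object","properties":{"motion":{"type":"array","items":{"type":"number"}}},"required":["motion"]}

```bash
mkdir -p pics; ls
python3 - <<'E'
from station import r
import cv2,numpy as np
s=r.read_state();print({k:np.round(v,3) for k,v in s.items()},r.tcp_to_tips)
for n in("top","side"):
    im=r.get_image(n);cv2.imwrite(f"pics/{n}0.png",im["color"][...,::-1]);print(n,{k:(np.round(v,4) if k!="color" else 0) for k,v in im.items()})
E
```

```text
pics
{'t': np.float64(0.0), 'joints': array([-1.373,  0.088,  1.372, -0.   ,  1.684, -0.103]), 'qvel': array([-0.001, -0.001,  0.001, -0.001, -0.   , -0.001]), 'effort': array([ 1.0000e-03, -3.5186e+01, -3.1328e+01,  0.0000e+00,  1.1000e-02,
       -0.0000e+00]), 'tcp_pos': array([ 0.163, -0.525,  0.255]), 'tool_rot': array([-3.104, -0.47 ,  0.   ]), 'ft_force': array([ 0.458, -0.567,  0.057]), 'torque': array([-0.007, -0.01 ,  0.035]), 'finger_force': np.float64(0.0), 'finger_gap': np.float64(0.085)} 0.025
top {'color': 0, 'vfov': np.float64(46.9323), 'cx': np.float64(244.8187), 'cy': np.float64(194.4411), 'world_to_cam': array([[ 0.0196, -0.9998, -0.0016,  0.068 ],
       [ 0.9739,  0.0188,  0.226 , -0.6061],
       [-0.2259, -0.006 ,  0.9741, -1.2527],
       [ 0.    ,  0.    ,  0.    ,  1.    ]])}
side {'color': 0, 'vfov': np.float64(54.51), 'cx': np.float64(257.032), 'cy': np.float64(188.7432), 'world_to_cam': array([[-0.9799, -0.1993,  0.009 ,  0.622 ],
       [ 0.1445, -0.6779,  0.7208, -0.0794],
       [-0.1375,  0.7076,  0.6931, -1.0062],
       [ 0.    ,  0.    ,  0.    ,  1.    ]])}
```

View pics/top0.png

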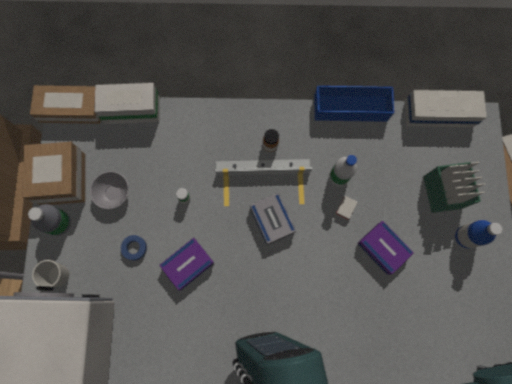

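View pics/side0.png

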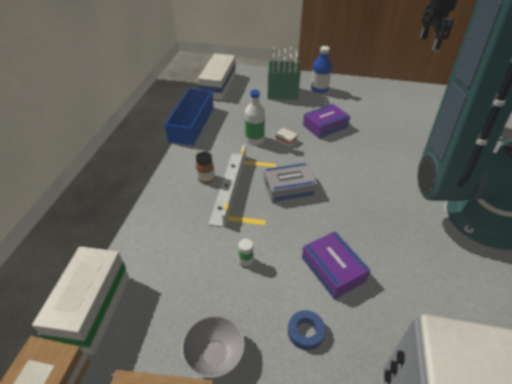

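The top view shows the steel case at about (272,220), with blue stripes on its left and right edges. The rail is at (263,166) and the yellow marks at (226,188) and (301,186). Two things could be mistaken for the case: the purple blocks at (187,265) and (385,247), both ruled out by colour. In the side view the case is at (290,181). I'll check it in a close crop.

```bash
cat > h.py <<'E'
import numpy as np,cv2
from station import r
def ray(im,u,v):
    f=im["color"].shape[0]/2/np.tan(np.radians(im["vfov"])/2);M=im["world_to_cam"];R=M[:3,:3]
    d=R.T@np.array([(u-im["cx"])/f,-(v-im["cy"])/f,-1]);return -R.T@M[:3,3],d
def onz(im,u,v,z):
    o,d=ray(im,u,v);return (o+d*(z-o[2])/d[2])[:2]
def proj(im,p):
    f=im["color"].shape[0]/2/np.tan(np.radians(im["vfov"])/2);M=im["world_to_cam"]
    c=M[:3,:3]@np.asarray(p)+M[:3,3];return np.array([im["cx"]-f*c[0]/c[2],im["cy"]+f*c[1]/c[2]])
def crop(im,u0,v0,u1,v1,k,fn): cv2.imwrite(fn,cv2.resize(im["color"][v0:v1,u0:u1,::-1],None,fx=k,fy=k,interpolation=cv2.INTER_CUBIC))
E
python3 - <<'E'
from h import *
im=r.get_image("top");crop(im,205,140,335,260,6,"pics/c1.png")
im=r.get_image("side");crop(im,195,130,325,230,6,"pics/c2.png")
E
```

```text
(no output)
```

View pics/c1.png

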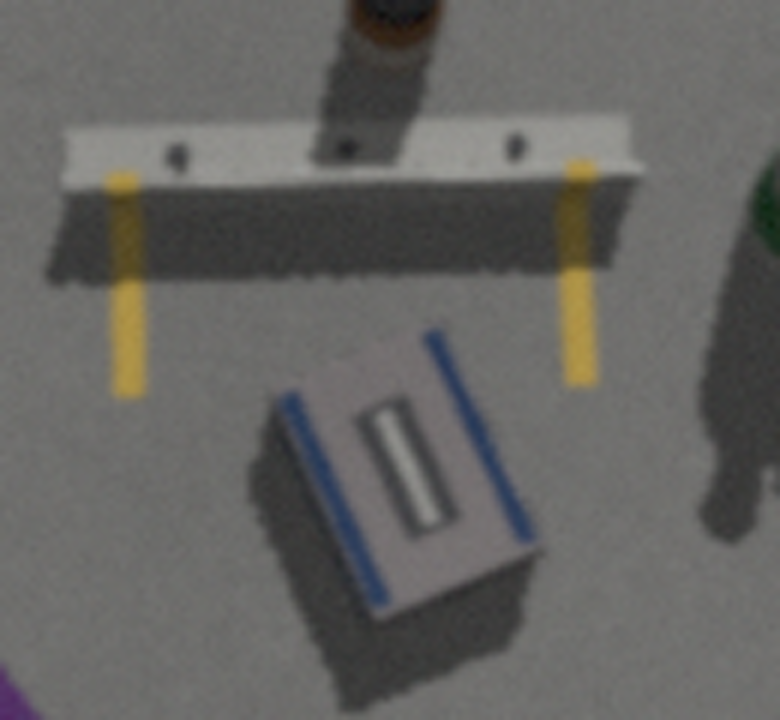

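View pics/c2.png

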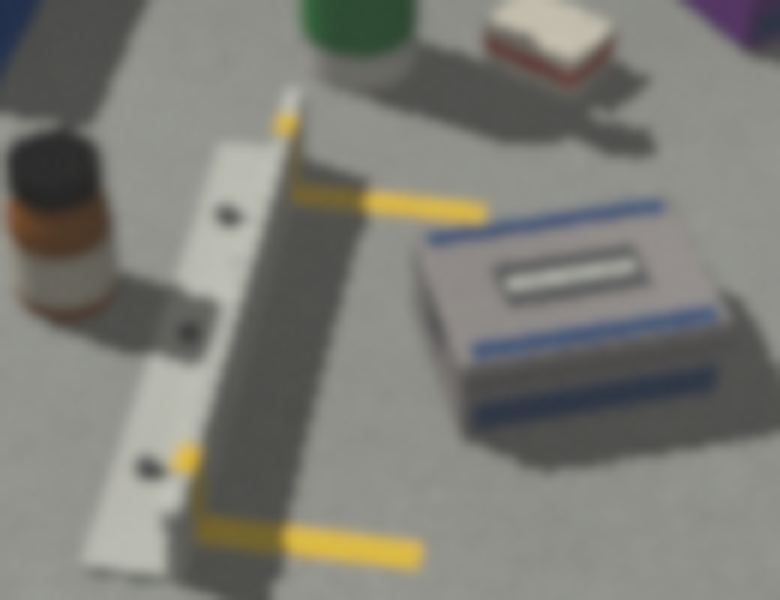

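The crops confirm the grey steel case with blue stripes. In the top crop its lid corners are at (283,395), (432,330), (540,545) and (380,615). The rail's front top edge runs from (62,190) to (645,170). The yellow marks' inner edges are at (146,395) and (566,385).

Run:
```python
from h import *
np.set_printoptions(precision=4,suppress=True)
im=r.get_image("top");sd=r.get_image("side")
T=lambda x,y,z:onz(im,205+x/6-.4,140+y/6-.4,z)
S=lambda x,y,z:onz(sd,195+x/6-.4,130+y/6-.4,z)
c=[T(*p,.05) for p in((283,395),(432,330),(540,545),(380,615))]
s=[S(*p,.05) for p in((462,362),(418,238),(668,202),(732,320))]
for n,q in(("top",c),("side",s)):
    q=np.array(q);print(n,q.tolist(),"c",q.mean(0),"len",np.linalg.norm(q-np.roll(q,-1,0),axis=1))
print("rail top T",T(62,190,.045),T(645,172,.045),"S",S(172,515,.045),S(297,92,.045))
print("marks T",T(146,395,0),T(566,385,0),T(145,280,0),T(558,270,0))
print("marks S",S(425,545,0),S(487,207,0), S(200,520,0),S(295,200,0))
def blob(lo,hi,box,z):
    u0,v0,u1,v1=box;h=cv2.cvtColor(im["color"],cv2.COLOR_RGB2HSV)[v0:v1,u0:u1];m=cv2.inRange(h,lo,hi);M=cv2.moments(m);return T((u0-205+M['m10']/M['m00'])*6,(v0-140+M['m01']/M['m00'])*6,z)
for n,u,v,z in(("pill",183,194,.07),("jar",271,136,.085),("white",347,165,.16),("swab",347,208,.028),("tape",133,248,.02),("purpL",187,265,.05),("purpR",385,247,.05)):print(n,onz(im,u,v,z))
```

```text
top [[0.5755464532428815, 0.05828787874502139], [0.6105440636306259, -0.016498424388336888], [0.5020357831718754, -0.07045490880346755], [0.46569707711785574, 0.008657353772826629]] c [ 0.5385 -0.005 ] len [0.0826 0.1212 0.0871 0.1205]
side [[0.5819664394437811, 0.0647793546288652], [0.6171119121556938, -0.0147008101929339], [0.5031224997360189, -0.06643422455872228], [0.4653434394448451, 0.011568112915594675]] c [ 0.5419 -0.0012] len [0.0869 0.1252 0.0867 0.1282]
rail top T [0.6819 0.1735] [ 0.6973 -0.1261] S [0.6866 0.1768] [ 0.7007 -0.1205]
marks T [0.5845 0.1293] [ 0.594 -0.09 ] [0.6463 0.1315] [ 0.656  -0.0862]
marks S [0.5851 0.1321] [ 0.5962 -0.1033] [0.6865 0.1384] [ 0.695  -0.0879]
pill [0.6023 0.2646]
jar [0.7853 0.0035]
white [ 0.6745 -0.2074]
swab [ 0.5777 -0.2337]
tape [0.4436 0.4145]
purpL [0.394  0.2449]
purpR [ 0.4579 -0.3369]
```

```bash
cat >> h.py <<'E'
from scipy.spatial.transform import Rotation as Ro
O=np.array([.6915,.025]);ya=np.radians(2.95);RR=np.array([[np.cos(ya),np.sin(ya)],[-np.sin(ya),np.cos(ya)]])
def rail(p): return RR@(np.asarray(p)[:2]-O)*1000
def st():
    s=r.read_state();R=Ro.from_rotvec(s["tool_rot"]).as_matrix()
    print("t %.2f"%s["t"],"tcp rail",np.round(rail(s["tcp_pos"]),1),"z %.1f"%(s["tcp_pos"][2]*1e3),"toolx deg vs rail %.2f"%np.degrees(np.arctan2(R[1,0],R[0,0])-ya),"F",np.round(s["ft_force"],1),"gap %.3f"%s["finger_gap"])
def case():
    "case pose in rail frame from blue lid stripes in top view"
    im=r.get_image("top");h=cv2.cvtColor(im["color"],cv2.COLOR_RGB2HSV);m=cv2.inRange(h,(105,90,40),(125,255,255))
    m[:185]=0;m[265:]=0;m[:,:215]=0;m[:,320:]=0
    v,u=np.nonzero(m)
    P=np.array([rail(onz(im,a,b,.05)) for a,b in zip(u,v)])
    k=np.abs(P[:,0]+130)<150;P=P[k]
    (cx,cy),(w,l),a=cv2.minAreaRect(P.astype(np.float32))
    if w>l:a+=90;w,l=l,w
    a=(a+90)%180   # long axis angle from rail x (want 90)
    print("n",len(P),"centre %.1f %.1f"%(cx,cy),"size %.1f %.1f"%(w,l),"long axis deg %.1f (want 90)"%a);return im
E
python3 -c "
from h import *
st();case()"
```

```text
t 0.30 tcp rail [-556.2 -522.2] z 255.9 toolx deg vs rail 14.29 F [-0.4 -0.7 -0.1] gap 0.085
n 151 centre -153.4 -21.3 size 86.1 111.8 long axis deg 21.8 (want 90)
```

>>> carry_out --motion '[0,0,0,0,0,0.125,0,0,0,0,0,0,0.124,0,40,-37,0,0,0,0,0,40,-37,0,0,0,0,0,40,-37,0,0,0,0,0,40,-37,0,0,0,0,0,40,-37,0,0,0,0,0,40,-37,0,0,0,0,0]'

```text
t: 1.35
tcp_pos: [0.3922, -0.2898, 0.2566]
tool_rot: [3.14, 0.081, 0.001]
ft_force: [0.7, -1.1, -0.4]
finger_gap: -0.0001
finger_force: 0.0
```

```bash
python3 -c "
from h import *
st()"
```

```text
t 1.35 tcp rail [-315.1 -299. ] z 256.6 toolx deg vs rail 0.01 F [ 0.7 -1.1 -0.4] gap -0.000
```

>>> carry_out --motion '[38,-36,15,0,0,0,0,38,-36,15,0,0,0,0,38,-36,15,0,0,0,0,38,-36,15,0,0,0,0,38,-36,15,0,0,0,0,37,-34,15,0,0,0,0,0,0,40,0,0,0,0,0,0,0,0,0,0,0]'

```text
t: 2.35
tcp_pos: [0.6043, -0.0646, 0.1218]
tool_rot: [-3.139, -0.083, 0.015]
ft_force: [-1.2, 0.1, -0.2]
finger_gap: 0.0003
finger_force: 0.0
```

```bash
python3 -c "
from h import *
st()
im=r.get_image('wrist');cv2.imwrite('pics/w1.png',im['color'][...,::-1])
print(im['vfov'],[np.round(proj(im,(*(RR.T@(np.array(p)/1000)+O),z)),0) for p,z in (((-75,-40),.05),((-195,-88),.05),((-111,48),.05))])"
```

```text
t 2.35 tcp rail [-91.7 -85. ] z 121.8 toolx deg vs rail 0.08 F [-1.2  0.1 -0.2] gap 0.000
70.03971834018495 [array([196., 192.]), array([262., 327.]), array([ 83., 237.])]
```

View pics/w1.png

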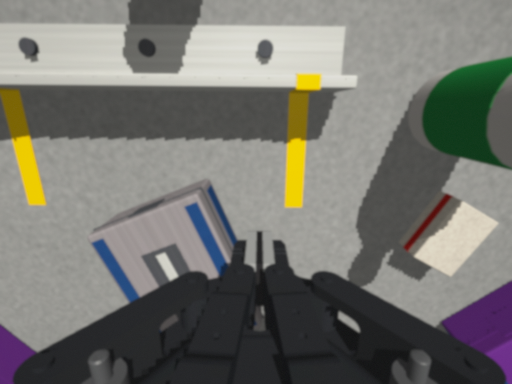

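The wrist view matches the estimate: the case's far-right corner is near (205,185), the rail is horizontal in the picture, and the spot beside the case under the fingers is free. Next I lower the fingers and start the first nudge.

>>> carry_out --motion '[6,0,42,0,0,0,0,6,0,41,0,0,0,0,0,-10,0,0,0,0,0,0,-10,0,0,0,0,0,0,-10,0,0,0,0,0,-1,-10,0,0,0,0,0,-1,-10,0,0,0,0,0,-2,-10,0,0,0,0,0]'

```text
t: 3.4
tcp_pos: [0.6146, -0.0061, 0.0467]
tool_rot: [3.137, 0.081, 0.014]
ft_force: [4.2, -4.3, 3.1]
finger_gap: -0.0002
finger_force: 2.9
```

```bash
python3 -c "
from h import *
st();im=case();crop(im,205,140,335,260,4,'pics/c3.png')"
```

```text
t 3.40 tcp rail [-78.4 -27.1] z 46.7 toolx deg vs rail 0.01 F [ 4.2 -4.3  3.1] gap -0.000
n 41 centre -139.0 2.4 size 62.5 83.9 long axis deg 127.3 (want 90)
```

>>> carry_out --motion '[-2,-10,4,0,0,0,0,-3,-10,4,0,0,0,0,-4,-9,0,0,0,0,0,10,10,0,0,0,0,0,5,15,0,0,0,0,0,0,0,-20,0,0,0,0]'

```text
t: 4.2
tcp_pos: [0.6157, -0.0025, 0.053]
tool_rot: [-3.14, -0.078, 0.01]
ft_force: [0.8, -0.5, 0.8]
finger_gap: 0.0
finger_force: 0.0
```

```bash
python3 - <<'E'
s=open('h.py').read()
i=s.index("def case")
s=s[:i]+'''def case(n="side"):
    "case pose in rail frame from blue lid stripes (z=.05)"
    im=r.get_image(n);h=cv2.cvtColor(im["color"],cv2.COLOR_RGB2HSV);m=cv2.inRange(h,(105,90,40),(125,255,255))
    k,lab,sta,_=cv2.connectedComponentsWithStats(m)
    for i in range(1,k):
        if sta[i,4]<10: continue
        v,u=np.nonzero(lab==i);P=np.array([rail(onz(im,a,b,.05)) for a,b in zip(u,v)],np.float32)
        c=P.mean(0)
        if abs(c[0]+120)>130 or abs(c[1])>150: continue
        d=cv2.fitLine(P,cv2.DIST_L2,0,.01,.01).ravel()[:2];t=P@d
        print(n,"stripe n",len(P),"c",np.round(c,1),"len %.1f"%(np.ptp(t)),"deg %.1f"%(np.degrees(np.arctan2(d[1],d[0]))%180))
    return im
'''
open('h.py','w').write(s)
E
python3 - <<'E'
from h import *
st();a=case("top");b=case()
A=cv2.resize(a["color"][130:270,200:340],None,fx=4,fy=4);B=cv2.resize(b["color"][100:240,195:255+80],None,fx=4,fy=4)
A=A[:, :240*1+300];cv2.imwrite("pics/c3.png",cv2.resize(np.hstack([A,B])[...,::-1],(800,412)))
E
```

```text
t 4.20 tcp rail [-77.1 -23.6] z 53.0 toolx deg vs rail -0.11 F [ 0.8 -0.5  0.8] gap 0.000
top stripe n 27 c [-116.    -1.9] len 43.5 deg 54.8
top stripe n 13 c [-170.6   57.5] len 14.9 deg 46.0
side stripe n 12 c [-170.8   54.5] len 21.0 deg 56.9
```

View pics/c3.png

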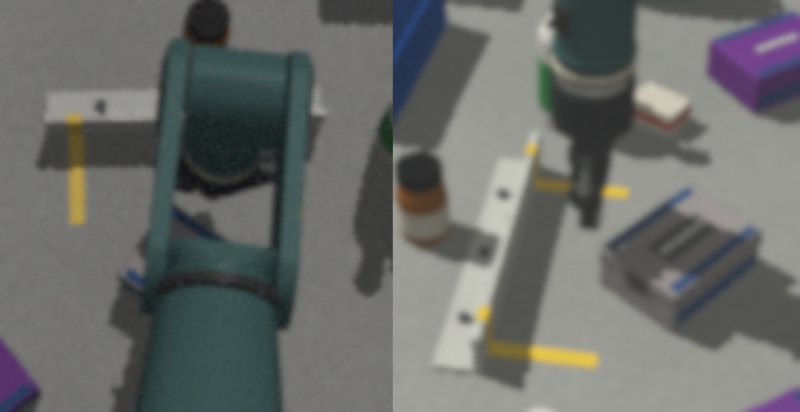

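The right panel is the side view. It shows the case turned about 34°, with lid corners near (602,258), (690,188), (762,235) and (672,300). The hand is now clear of it on the rail side.

Run:
```python
from h import *
b=r.get_image("side")
q=np.array([rail(onz(b,195+(x-393)/2.909,100+y/2.943,.05)) for x,y in((602,258),(690,188),(762,235),(672,300))])
print(q.round(0),q.mean(0),np.linalg.norm(q-np.roll(q,-1,0),axis=1))
```

```text
[[ -94.   39.]
 [-168.  -75.]
 [-241.  -17.]
 [-163.   82.]] [-166.06128706    7.33186478] [135.3612893   93.24014984 125.94991347  81.71736383]
```

>>> carry_out --motion '[0,0,-55,0,0,0,0,-47,-12,0,0,0,0,0,-47,-12,0,0,0,0,0,-47,-12,0,0,0,0,0,-47,-12,0,0,0,0,0,-2,0,0,0,0,0,0,0,0,35,0,0,0,0,0,0,33,0,0,0,0]'

```text
t: 5.35
tcp_pos: [0.4267, 0.037, 0.0425]
tool_rot: [3.14, 0.081, 0.006]
ft_force: [-0.4, 1.8, -0.2]
finger_gap: 0.0
finger_force: 0.0
```

```bash
python3 -c "
from h import *
st();case('top');case()"
```

```text
t 5.35 tcp rail [-263.8   25.6] z 42.5 toolx deg vs rail 0.02 F [-0.4  1.8 -0.2] gap 0.000
top stripe n 71 c [-133.9  -26.3] len 110.0 deg 53.9
side stripe n 11 c [-114.1   -1.2] len 41.2 deg 54.4
side stripe n 42 c [-194.2   23.7] len 106.5 deg 53.6
```

>>> carry_out --motion '[10,13,0,0,0,0,0,10,13,0,0,0,0,0,6,9,0,0,0,0,0,7,9,0,0,0,0,0,7,8,0,0,0,0,0,8,7,0,0,0,0,0,8,6,0,0,0,0,0,0,0,0,0,0,0]'

```text
invalid input
```

```bash
python3 -c "
from h import *
st();case('top');case()"
```

```text
t 5.45 tcp rail [-267.7   25.9] z 39.1 toolx deg vs rail 0.02 F [-0.5  0.2 -0.3] gap 0.000
top stripe n 69 c [-135.2  -28. ] len 110.0 deg 54.0
top stripe n 15 c [-171.2   57.1] len 20.0 deg 55.9
side stripe n 42 c [-194.2   23.7] len 106.5 deg 53.6
```

>>> carry_out --motion '[12,13,0,0,0,0,0,12,13,0,0,0,0,0,6,9,0,0,0,0,0,7,9,0,0,0,0,0,7,8,0,0,0,0,0,8,7,0,0,0,0,0]'

```text
t: 6.3
tcp_pos: [0.4785, -0.0195, 0.043]
tool_rot: [-3.139, -0.08, 0.01]
ft_force: [-10.9, 3.0, 9.3]
finger_gap: -0.0001
finger_force: 5.4
```

```bash
python3 -c "
from h import *
st();case('top');case()"
```

```text
t 6.30 tcp rail [-215.   -33.5] z 43.0 toolx deg vs rail -0.02 F [-10.9   3.    9.3] gap -0.000
top stripe n 18 c [-101.4   14.7] len 28.6 deg 74.3
top stripe n 26 c [-178.    34.7] len 30.4 deg 76.4
side stripe n 30 c [-106.5  -20.2] len 101.0 deg 77.5
side stripe n 56 c [-184.3   -3.7] len 107.0 deg 77.3
```

>>> carry_out --motion '[-20,0,0,0,0,0,0,-15,0,0,0,0,0,40,0,-14,0,0,0,0,85,0,-14,4,0,0,0,85,0,0,4,0,0,0,85,0,0,0,0,0,0,85]'

```text
t: 7.15
tcp_pos: [0.4437, 0.0073, 0.0338]
tool_rot: [3.14, 0.083, -0.002]
ft_force: [-0.7, -0.2, 1.2]
finger_gap: 0.0847
finger_force: 0.0
```

```bash
python3 -c "
from h import *
st();case('top');case()"
```

```text
t 7.15 tcp rail [-248.4   -5. ] z 33.8 toolx deg vs rail 0.08 F [-0.7 -0.2  1.2] gap 0.085
top stripe n 66 c [-108.9  -22.9] len 110.0 deg 77.6
side stripe n 30 c [-105.7  -17.2] len 101.0 deg 77.5
side stripe n 52 c [-184.    -2.1] len 105.9 deg 77.6
```

>>> carry_out --motion '[12,0,0,0,0,0,85,12,0,0,0,0,0,85,7,0,0,0,0,0,85,7,0,0,0,0,0,85,7,0,0,0,0,0,85,7,0,0,0,0,0,85,6,0,0,0,0,0,85]'

```text
t: 8.12
tcp_pos: [0.4999, 0.0087, 0.0337]
tool_rot: [3.138, 0.08, -0.01]
ft_force: [-6.3, -3.3, 3.6]
finger_gap: 0.085
finger_force: 3.4
```

```bash
python3 -c "
from h import *
st();case('top');case()"
```

```text
t 8.12 tcp rail [-192.2   -6.5] z 33.7 toolx deg vs rail -0.04 F [-6.3 -3.3  3.6] gap 0.085
side stripe n 34 c [-87.8   0.1] len 102.8 deg 86.6
side stripe n 55 c [-167.7    1.2] len 96.2 deg 86.4
```

>>> carry_out --motion '[5,0,0,0,0,0,85,5,0,0,0,0,0,85,4,0,0,0,0,0,85,0,0,0,0,0,0,85,0,0,0,0,0,0,85]'

```text
t: 8.85
tcp_pos: [0.5141, 0.0105, 0.0336]
tool_rot: [3.14, 0.082, -0.007]
ft_force: [-5.8, -1.7, 2.8]
finger_gap: 0.0852
finger_force: 2.6
```

```bash
python3 -c "
from h import *
st();case('top');case()"
```

```text
t 8.85 tcp rail [-177.9   -5.4] z 33.6 toolx deg vs rail 0.02 F [-5.8 -1.7  2.8] gap 0.085
side stripe n 33 c [-77.9   3.5] len 101.0 deg 90.3
side stripe n 48 c [-158.2   14.3] len 85.9 deg 91.7
```

>>> carry_out --motion '[-30,0,0,0,0,0,85,-40,0,0,0,0,0,85,0,0,0,0,0,0,85,0,0,0,0,0,0,85,0,0,0,0,0,0,85,0,0,0,0,0,0,85,0,0,0,0,0,0,85]'

```text
t: 9.82
tcp_pos: [0.4462, 0.007, 0.0343]
tool_rot: [3.14, 0.082, 0.0]
ft_force: [-0.6, 0.3, -1.2]
finger_gap: 0.0847
finger_force: 0.0
```

Run:
```python
from h import *
st();a=case('top');b=case()
# rail angle via rail-front and yellow: refit rail front edge in wrist/top views
w=r.get_image('wrist')
cv2.imwrite('pics/w2.png',np.hstack([cv2.resize(w["color"],(400,300)),cv2.resize(b["color"][100:235,180:360],(400,300))])[...,::-1])
```

```text
t 9.82 tcp rail [-245.9   -5.3] z 34.3 toolx deg vs rail 0.03 F [-0.6  0.3 -1.2] gap 0.085
top stripe n 65 c [-80.   -2.4] len 109.5 deg 90.4
side stripe n 33 c [-77.8   3.4] len 101.0 deg 90.5
side stripe n 52 c [-157.4   -0. ] len 103.8 deg 90.6
```

View pics/w2.png

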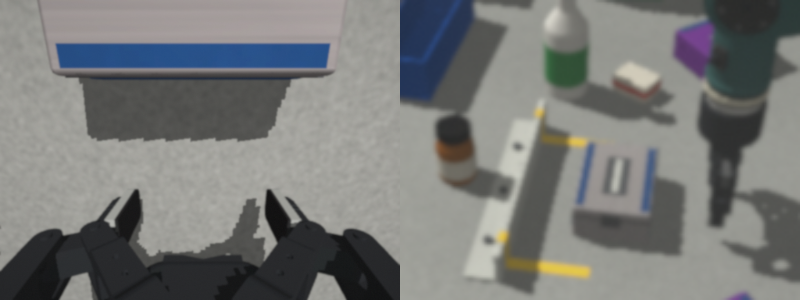

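The case is square to the rail (the stripes read 90.4–90.6°), about 70 mm clear of it, centred between the marks, and has rested with the hand withdrawn. Now I push it home.

>>> carry_out --motion '[0,0,0,0,0,0,85,20,0,0,0,0,0,85,20,0,0,0,0,0,85,18,0,0,0,0,0,85,8,0,0,0,0,0,85,8,0,0,0,0,0,85,8,0,0,0,0,0,85,8,0,0,0,0,0,85]'

```text
t: 10.98
tcp_pos: [0.5318, 0.0117, 0.034]
tool_rot: [3.14, 0.082, -0.015]
ft_force: [-11.4, -0.2, 7.3]
finger_gap: 0.0849
finger_force: 5.6
```

>>> carry_out --motion '[7,0,0,0,0,0,85,7,0,0,0,0,0,85,7,0,0,0,0,0,85,7,0,0,0,0,0,85,5,0,0,0,0,0,85]'

```text
t: 11.6
tcp_pos: [0.565, 0.0134, 0.034]
tool_rot: [3.14, 0.082, -0.014]
ft_force: [-10.5, -0.7, 8.1]
finger_gap: 0.0852
finger_force: 5.5
```

```bash
python3 -c "
from h import *
st();case()"
```

```text
t 11.60 tcp rail [-127.    -5.1] z 34.0 toolx deg vs rail 0.04 F [-10.5  -0.7   8.1] gap 0.085
side stripe n 42 c [-26.9   1.8] len 102.0 deg 90.3
side stripe n 27 c [-107.    28.6] len 48.4 deg 92.4
```

>>> carry_out --motion '[4,0,0,0,0,0,85,4,0,0,0,0,0,85,3,0,0,0,0,0,85,2,0,0,0,0,0,85,0,0,0,0,0,0,85]'

```text
t: 12.28
tcp_pos: [0.5782, 0.014, 0.034]
tool_rot: [3.14, 0.082, -0.013]
ft_force: [-9.3, -1.0, 6.5]
finger_gap: 0.085
finger_force: 4.5
```

>>> carry_out --motion '[1.5,0,0,0,0,0,85,1.5,0,0,0,0,0,85,0,0,0,0,0,0,85]'

```text
t: 12.65
tcp_pos: [0.581, 0.0142, 0.034]
tool_rot: [3.14, 0.082, -0.013]
ft_force: [-9.1, 0.1, 6.7]
finger_gap: 0.0851
finger_force: 4.6
```

```bash
python3 -c "
from h import *
st();case()"
```

```text
t 12.65 tcp rail [-110.9   -5.1] z 34.0 toolx deg vs rail 0.03 F [-9.1  0.1  6.7] gap 0.085
side stripe n 36 c [-10.6   4. ] len 97.9 deg 90.2
side stripe n 24 c [-90.5  30.3] len 48.3 deg 91.1
```

>>> carry_out --motion '[1.5,0,0,0,0,0,85,1.5,0,0,0,0,0,85,0,0,0,0,0,0,85]'

```text
t: 13.08
tcp_pos: [0.5827, 0.0143, 0.034]
tool_rot: [3.14, 0.082, -0.019]
ft_force: [-13.5, -1.0, 8.4]
finger_gap: 0.0849
finger_force: 6.7
```

>>> carry_out --motion '[1,0,0,0,0,0,85,1,0,0,0,0,0,85,0,0,0,0,0,0,85]'

```text
t: 13.45
tcp_pos: [0.5827, 0.0143, 0.034]
tool_rot: [3.14, 0.082, -0.026]
ft_force: [-19.2, -2.2, 13.2]
finger_gap: 0.0853
finger_force: 9.8
```

>>> carry_out --motion '[1,0,0,0,0,0,85,0,0,0,0,0,0,85]'

```text
t: 13.7
tcp_pos: [0.5827, 0.0143, 0.034]
tool_rot: [3.14, 0.082, -0.03]
ft_force: [-22.7, -1.9, 16.2]
finger_gap: 0.0848
finger_force: 11.3
```

>>> carry_out --motion '[1,0,0,0,0,0,85,0,0,0,0,0,0,85,-4,0,0,0,0,0,85,-6,0,0,0,0,0,85,-20,0,0,0,0,0,85,-40,0,0,0,0,0,85,-40,0,0,0,0,0,85,0,0,-50,0,0,0,85]'

```text
t: 14.7
tcp_pos: [0.4697, 0.0099, 0.0749]
tool_rot: [-3.137, -0.081, 0.039]
ft_force: [1.1, -0.1, 0.4]
finger_gap: 0.0847
finger_force: 0.0
```

>>> carry_out --motion '[-30,40,-30,0,0,0,85,-30,50,0,0,0,0,85,0,60,0,0,0,0,85,0,60,0,0,0,0,85,0,60,0,0,0,0,85,0,0,0,0,0,0,85]'

```text
t: 15.45
tcp_pos: [0.4355, -0.2677, 0.1143]
tool_rot: [3.139, 0.073, 0.001]
ft_force: [-0.4, -0.1, 0.3]
finger_gap: 0.085
finger_force: 0.0
```

Run:
```python
from h import *
st();a=case('top');b=case()
cv2.imwrite('pics/f.png',np.hstack([cv2.resize(a["color"][125:215,200:320],(400,300),interpolation=2),cv2.resize(b["color"][125:230,185:325],(400,300),interpolation=2)])[...,::-1])
```

```text
t 15.45 tcp rail [-270.7 -279.1] z 114.3 toolx deg vs rail -0.30 F [-0.4 -0.1  0.3] gap 0.085
top stripe n 67 c [-11.1  -1. ] len 110.8 deg 90.4
top stripe n 85 c [-90.7  -5.1] len 109.3 deg 89.6
side stripe n 36 c [-9.   4.2] len 102.8 deg 89.9
side stripe n 48 c [-88.5   1.3] len 101.1 deg 90.0
```

View pics/f.png

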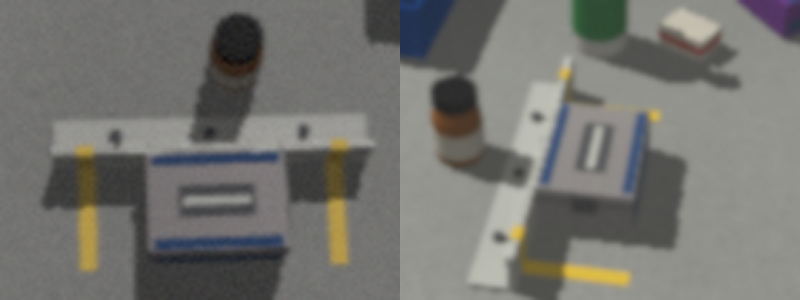

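The case lies flat against the rail, centred between the yellow marks (at about x=88 and 340 in the left panel). The jar, bottle and carton visible here have not moved, and the hand is clear.

```bash
python3 -c "
from station import r
print(r.sign_off())"
```

```text
the job is handed in; nothing more can be done
None
```

The case was turned square to the rail about 70 mm clear of it, left to rest, then pushed straight home flat against it and centred between the yellow marks; the hand was withdrawn and the job handed in at about 15.5 s.

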